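Put the tip cassette away and snap the organiser shut

ROBOT

A 6-joint arm with a two-finger parallel gripper is mounted at the origin on the work surface. World frame = base frame: x ahead of the robot, y to its left, z up, the work surface at z = 0. Lengths are in m, angles in rad, forces in N, time in s.
With the tool pointing down it reaches from about 0.25 to 0.775 m from the base axis. Payload 4 kg.
Tool frame: the origin (TCP) lies at the very end of the fingers, on their centre line; the grasp point (between the pads) lies 19 mm behind it; z points along the fingers, y is the line along which they close (so a half turn about z gives the same grasp; the last joint's range is limited). The gripper opens to 94 mm and grips with 3 to 60 N. Pads are 16 mm wide; open, the fingers measure 119 mm over their backs; the gripper's body (75 mm by 177 mm) begins 78 mm behind the grasp point.
Start: joints at [-1.327, 0.087, 1.371, -0, 1.684, -0.103], TCP at [0.187, -0.517, 0.206] pointing down, gripper open.
Joint ranges: [-3.1, 3.1], [-0.76, 2.03], [0.27, 2.55], [-1.08, 4.22], [0.17, 2.65], [-2.57, 2.57]. Speed limits (rad/s): [2.79, 2.79, 3.14, 3.14, 3.14, 3.14].

INTERFACE

Orientations are given as [roll, pitch, yaw] about the fixed x, y, z axes, in that order (R = Rz(yaw) Ry(pitch) Rx(roll)).
In Python, from bench import robot gives the robot as it stands. The module is installed in compiled form; this text tells all that it offers.
- The arm moves only by the tool move_arm, never from a script. Its argument "deltas" is one flat list of numbers, 7 for each row, row after row: the turn, a rotation vector about the tool's x, y, z in rad, then the shift along the tool's x, y, z in cm, then the closure, from -1 (fully open) to 1 (shut). A call has 1 to 8 rows; each row is the pose to reach, as a shift and turn from the pose commanded when the call began, along the tool's axes at that moment; what a row does not reach only later rows make up. A row lasts 1/10 s, in which the tool goes at most 50 mm and 8.59 degrees, less where a joint would pass 70% of its speed; a pose out of reach is approached as far as the arm can. A call with a gripper value outside its range is refused whole. The fingers move at their own pace and stop on an object; the grip force is fixed at half the most. Time passes only in rows, so rows that repeat a pose let the fingers close. It gives the time, the measured TCP pose, the force, the opening and the grip force at its end, in the units of the state.
- robot.get_obs(): the state, without advancing time (a new reading comes with each control period).
- robot.snapshot(name): name is "scene" or "side" or "wrist"; returns a dict with "image" (384x512x3 uint8, red, green, blue), "depth" (384x512 float32, m along the optical axis (not along the pixel's ray), 0 where there is no reading), "fov_y" (degrees; the focal length in pixels is half the picture's height over the tangent of half this angle, whatever the lens; pixels are square), "cx", "cy" (the principal point, pixels), "origin" and "orientation" of the camera in the world; the wrist camera has in their place "T_tool_cam" (4x4, takes a point from camera to tool coordinates, whose origin is the TCP and whose axes are the flange's). Camera axes: x right, y up, looking along -z (the intrinsics and any distortion apply to the point x, -y, -z); pixel columns grow to the right and rows downward; lengths in m; the calibration is good to about 2 mm. A picture is of the moment at which its call begins: read the wrist's pose just before it.
- robot.close_job(): hands the job in; it is judged then, once.
The state is a dict: "time": time; "joint_positions": joint angles; "qvel": joint speeds; "joint_torque": joint torques, N m; "tool_pos": TCP position; "ee_rot": TCP orientation; "wrist_force": force on the tool from outside, world axes, zero at the start; "wrist_torque": the same for the moment, N m; "width": finger opening in m; "finger_force": force on a finger pad.
Only numpy, scipy, OpenCV 4.12 (cv2) and the standard library are available. Lean on these libraries where they do the work, as an engineer would, in place of code of your own. Each camera call takes 0.05 s, during which the arm holds its last target. There are 200 camera calls.

TASK

Put the loose cassette of piping tips back into the empty pocket of the purple tip organiser, keeping it upright, and swing the white locking lever shut over its end. Then bring the clear lid down, press its snap cap onto the catch stud until it clicks, and keep pressing firmly, without lifting off or leaning so hard that the lid could crack: finish while your fingers still hold the lid pressed shut. Leave the cake stand, the scraper comb and the two glass cups where they are.

Things in the scene. Friction and masses are not known exactly. Their poses are not given: they have to be found in the camera images.
- cassette: loose lilac cassette, 110 to 200 g, base 60 (x) x 132 (y) x 20 mm (z), origin at the centre of its underside. Purple tab amid its top: 10 mm thick along y, 30 wide along x, top 47 mm above the underside; pinch it along y. Four steel tips, 18 wide, 30 tall, on the base at x +-15, y +-42 mm leave 28 mm free beside the tab: open only part way. Same after half a turn.
- pocket (a point): floor centre of the organiser's empty pocket, 4 mm above the bench: the cassette's origin belongs here, y along y, either way round. Axes of the organiser: x from its front (press button) to its back (hinge), y along the hinge, z up. Pocket 66 (x) x 138 mm (y), 3 mm wider than the cassette all round, ribs 16 mm high. Rows of fixed tips, 36 mm tall, at x +-58, y -56 to 22 mm.
- lever_grip (a point): top centre of the upright round grip peg at the end of the white locking lever; the peg is 12 mm wide and 20 mm tall, its top 52 mm above the bench. The floor around it is free: push the peg sideways, or pinch it from above.
- lever_pivot (a point): on the lever's upright pivot axis, at the height of the grip peg's top; the peg's axis is 44 mm from it. It lies 80 mm along +y from the pocket's centre.
- lever (a joint): locking lever about its upright pivot, rad: 0 = shut (stop; grip peg points to the organiser's +y, the short nose on its other end lies 2 mm above the cassette's end), grows as the peg swings to the front (-x), 1.57 = peg points to -x, 1.75 = open stop. Stays where it is left; about 1 N at the peg moves it. A cassette not fully down blocks it.
- lid (a joint): lid angle, rad: 0 = shut and snapped on, 1.95 = open stop. Starts open, a little past upright. Pushed well past upright (below about 1.2) it sinks by its own weight until the cap rests on the stud at about 0.056; from there about 8 N down on the cap takes it to the click at about 0.03, where the force drops and the lid snaps away to its hard stop at 0, 5 mm lower at the cap.
- lid_cap (a point): middle of the top face (28 x 32 mm) of the dark purple snap cap at the lid's free edge, the place to press; 71 mm above the bench when shut. z: the lid's outward normal (up when shut), x: to the hinge. The lid is a clear panel in a purple frame, 8 mm thick, 168 mm long from hinge to edge, 236 mm wide; its outer face lies 3 mm below this face. The cap's front is 14 mm further out.
- lid_hinge (a point): middle of the lid's hinge axis, which runs along y of the organiser, 62 mm above the bench; point lid_cap is 174.5 mm from it along the lid and 9 mm out along the lid's outward normal
- cake_stand: bystander: white ceramic cake stand, plate 260 mm across, 108 mm high, origin at the centre of its underside; do not disturb
- comb: bystander: steel scraper comb lying flat, 94 (x) x 140 mm (y), 10 mm high, origin at the centre of its underside; do not disturb
- cup_a: bystander: glass custard cup, 80 mm across, 60 mm high, origin at the centre of its underside; do not disturb
- cup_b: bystander: a second glass custard cup of the same size; do not disturb
- organiser: purple tip organiser case, fixed on the bench: 165 (x) x 236 (y) mm, walls 60 mm high, origin at the centre of its underside, axes as for the pocket, whose centre is at x 0, y -42 mm. Lilac press button with the catch stud above it at the middle of the front (-x).
There are look-alikes about, which are no part of the job. Of the things like the cassette, leave any that is black; of the rest the larger one is meant.

How it is judged:
On the way, in this order (a step that is already met when the one before it is completed fails the run):
1. the cassette sits fully down in its pocket, lever still open (horizontal distance between cassette and pocket below 0.006 m and z of cassette in the frame of pocket below 0.003 m and angle between cassette's own z axis and vertical below 0.05 rad and angle between the y axis of cassette and the y axis of pocket, either way round below 0.12 rad and value of joint lever above 0.5 rad), for 0.2 s.
2. the locking lever is swung shut over the seated cassette, lid still open (value of joint lever below 0.12 rad and z of cassette in the frame of pocket below 0.003 m and value of joint lid above 0.5 rad), for 0.2 s.
3. the lid has clicked shut (value of joint lid below 0.012 rad), for 0.1 s.
At the end, for the whole second after the job is handed in: the lid is snapped fully shut (within 0.012 rad) with the fingers still pressing on it with at least 3 N through the last second, the lever is shut (within 0.12 rad), and the cassette sits level in its pocket (within 6 mm sideways, 3 mm of the floor, 0.12 rad of turn) (value of joint lid below 0.012 rad and contact force between the fingers and lid above 3 N and value of joint lever below 0.12 rad and horizontal distance between cassette and pocket below 0.006 m and z of cassette in the frame of pocket below 0.003 m and angle between cassette's own z axis and vertical below 0.05 rad and angle between the y axis of cassette and the y axis of pocket, either way round below 0.12 rad); the arm keeps its last pose, push and grip.
It fails at once if the hand lifts off the lid after it has clicked shut (value of joint lid below 0.012 rad and z of the grasp point in the frame of lid_cap above 0.06 m).
It fails at once if the lid is pressed so hard that it cracks (over 60 N) (contact force between the fingers and lid above 60 N).
It fails at once if the cassette is tipped so far that tips fall off their pegs (angle between cassette's own z axis and vertical above 0.6 rad).
It fails at once if the cake stand, the comb or a glass cup is shifted by more than 20 mm or tipped (distance of any of cake_stand, comb, cup_a, cup_b from where it was at the start of the episode above 0.02 m or angle between any of cake_stand, cup_a, cup_b's own z axis and vertical above 0.3 rad).
It also fails if it takes over 64 s, if anything falls off the work surface, if the arm or the gripper's body presses on something with over 40 N, if the wrist force passes 120 N, or if a joint passes its speed limit or range.

## Working session

There is one attempt and no reset: what is moved stays moved. The work goes in short steps, Python scripts to look and compute and a tool call to move; the robot and the scene stay as the last step left them, time stands still between calls to the robot, and variables do not carry over. Pictures are saved under pics/ and viewed, at most 10 in all, crops included, and the job is handed in when it is done.

Besides the shell and the picture viewer there is one more tool, called after "Call:" by a JSON object that holds its "op" and its "data", one argument or row to a line. move_arm: Moves the arm, as the interface text tells. Its arguments: {"type":"object","properties":{"deltas":{"type":"array","items":{"type":"number"}}},"required":["deltas"]}

```bash
mkdir -p pics; cat > h.py <<'E'
import numpy as np, cv2, pickle
from bench import robot
from scipy.spatial.transform import Rotation as R
def T_tool(o):
    T=np.eye(4); T[:3,:3]=R.from_euler('xyz',o['ee_rot']).as_matrix(); T[:3,3]=o['tool_pos']; return T
def snap(n):
    o=robot.get_obs(); s=robot.snapshot(n)
    if n=='wrist': T=T_tool(o)@np.array(s['T_tool_cam'])
    else:
        T=np.eye(4); q=np.array(s['orientation'])
        T[:3,:3]=q if q.shape==(3,3) else (R.from_euler('xyz',q).as_matrix() if q.size==3 else R.from_quat(q).as_matrix())
        T[:3,3]=s['origin']
    s['T']=T; s['f']=s['image'].shape[0]/2/np.tan(np.radians(s['fov_y'])/2)
    return s
def ray(s,u,v):
    d=np.stack([(np.asarray(u,float)-s['cx'])/s['f'],-(np.asarray(v,float)-s['cy'])/s['f'],-np.ones(np.shape(u))],-1)
    return d@s['T'][:3,:3].T
def onplane(s,u,v,z):
    d=ray(s,u,v); o=s['T'][:3,3]; return o+d*((z-o[2])/d[...,2])[...,None]
def cloud(s):
    v,u=np.mgrid[:384,:512]; return s['T'][:3,3]+ray(s,u,v)*s['depth'][...,None]
def save(s,n): cv2.imwrite('pics/'+n+'.png',s['image'][...,::-1])
E
python3 - <<'E'
from h import *
for n in ['scene','side']:
    s=snap(n); save(s,n+'0'); pickle.dump(s,open(n+'0.pkl','wb'))
    print(n,{k:v for k,v in s.items() if k not in('image','depth','T')}, s['T'][:3,3], (s['depth']>0).mean())
    P=cloud(s); print(np.percentile(P[s['depth']>0][:,2],[1,25,50]))
print(robot.get_obs())
im=np.hstack([cv2.imread('pics/scene0.png'),cv2.imread('pics/side0.png')])
E
```

```text
scene {'fov_y': 53.91020571165663, 'cx': 251.8666576645958, 'cy': 193.71565919227925, 'origin': array([ 1.06982466, -0.20595031,  0.84618271]), 'orientation': array([ 0.6237876 , -0.01019216,  1.20468587]), 'f': np.float64(377.5523094946424)} [ 1.06982466 -0.20595031  0.84618271] 0.9960072835286459
[-7.52390855e-01 -1.30633120e-03  1.06212145e-04]
side {'fov_y': 56.303946595275676, 'cx': 256.6976935953685, 'cy': 195.48609844563882, 'origin': array([0.43834806, 0.69851275, 0.90410042]), 'orientation': array([ 0.6817979 ,  0.00413188, -2.95662471]), 'f': np.float64(358.80033179609694)} [0.43834806 0.69851275 0.90410042] 0.9957326253255209
[-5.84312811e-01 -2.45236396e-03  3.85146425e-04]
{'time': 0.1, 'joint_positions': array([-1.32707869e+00,  8.79063424e-02,  1.37211401e+00, -3.12587659e-05,
        1.68359098e+00, -1.03066641e-01]), 'qvel': array([-0.00143203, -0.0007744 , -0.00359087, -0.00101427, -0.00172904,
        0.00029958]), 'joint_torque': array([ 2.38086737e-03, -3.41251445e+01, -3.03301799e+01,  7.19930744e-02,
        3.03578249e-02, -1.01885717e-04]), 'tool_pos': array([ 0.18681315, -0.51677178,  0.2044019 ]), 'ee_rot': array([-3.13958149e+00, -1.76787917e-04,  3.46780614e-01]), 'wrist_force': array([-0.12578944, -0.24072534, -0.39175668]), 'wrist_torque': array([-0.03514343, -0.03077799, -0.04085945]), 'finger_force': 0.0, 'width': 0.09354662892188988}
```

View pics/scene0.png

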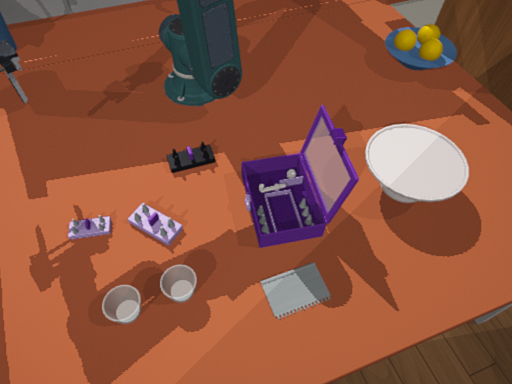

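View pics/side0.png

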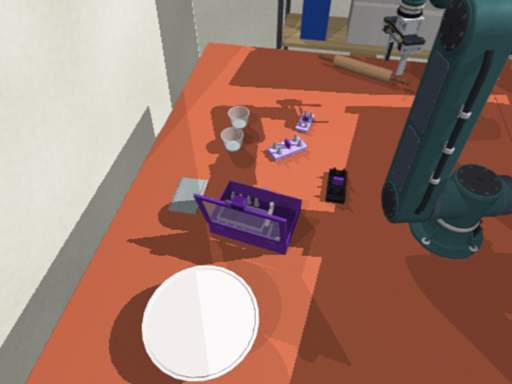

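The scene view shows the larger lilac cassette at (155,223), the small look-alike at (90,227), and the black one at (190,157). The organiser is at (285,200), with the lid open to its right. The lever is near (275,185), the cups at (122,303) and (178,283), the comb at (295,290), and the stand to the right of the lid.

```bash
python3 - <<'E'
from h import *
for n,(bx) in [('scene',((120,195,190,250),(225,95,365,255))),('side',((262,130,310,165),(190,180,305,255)))]:
    s=pickle.load(open(n+'0.pkl','rb')); P=cloud(s); hsv=cv2.cvtColor(s['image'],cv2.COLOR_RGB2HSV)
    def box(b):
        m=np.zeros(P.shape[:2],bool); m[b[1]:b[3],b[0]:b[2]]=1; return m
    pur=(hsv[...,0]>115)&(hsv[...,0]<160)&(hsv[...,1]>40)
    m=box(bx[0])&pur&(P[...,2]>0.006)&(P[...,2]<0.024)
    r=cv2.minAreaRect(P[m][:,:2].astype(np.float32)*1000); print(n,'cass',m.sum(),r)
    m=box(bx[0])&pur&(P[...,2]>0.038)&(P[...,2]<.055); print(' tab',m.sum(),P[m].mean(0),P[m].max(0))
    m=box(bx[1])&pur&(P[...,2]>0.05)&(P[...,2]<0.066)
    r=cv2.minAreaRect(P[m][:,:2].astype(np.float32)*1000); print(' rim',m.sum(),r,cv2.boxPoints(r).round())
    m=box(bx[1])&pur&(P[...,2]>0.09); Q=P[m]; c=np.median(Q,0)
    w=np.linalg.svd(Q-c)[2] if len(Q)<3000 else np.linalg.svd((Q-c)[::3])[2]; print(' lid',len(Q),c,'normal',w[2], Q[:,2].max())
    # white lever
    m=box(bx[1])&(hsv[...,1]<60)&(hsv[...,2]>150)&(P[...,2]>0.015)&(P[...,2]<.07)
    k,l,st,ce=cv2.connectedComponentsWithStats(m.astype(np.uint8))
    for i in range(1,k):
        if st[i,4]>8: q=P[l==i]; print('  w',st[i],ce[i].round(),q.mean(0).round(3),q.max(0).round(3))
s=pickle.load(open('scene0.pkl','rb'));P=cloud(s)
for nm,(u,v) in dict(cupa=(122,303),cupb=(178,283),comb=(295,290),stand=(415,160)).items(): print(nm,P[v,u].round(3))
cv2.imwrite('pics/crop.png',cv2.resize(s['image'][90:260,220:370,::-1],None,fx=4,fy=3.5,interpolation=cv2.INTER_CUBIC))
E
```

```text
scene cass 597 ((511.7893981933594, -250.3345489501953), (132.40374755859375, 60.52303695678711), 38.08318328857422)
 tab 63 [ 0.51344884 -0.25009562  0.0447204 ] [ 0.55559714 -0.23672769  0.04917012]
 rim 787 ((561.594970703125, 73.54570007324219), (180.72254943847656, 242.61041259765625), 82.96067810058594) [[430.  -1.]
 [671. -31.]
 [693. 148.]
 [452. 178.]]
 lid 1218 [0.5970657  0.18614331 0.21638648] normal [-0.25791289 -0.92402221 -0.28224795] 0.8461827131843987
  w [288 170   7   7  31] [291. 173.] [0.489 0.143 0.022] [0.497 0.151 0.027]
  w [260 184  25   8  84] [271. 187.] [0.525 0.067 0.035] [0.532 0.106 0.055]
side cass 395 ((491.5125427246094, -270.2891540527344), (199.16781616210938, 89.66254425048828), 54.847843170166016)
 tab 31 [ 0.50706838 -0.24418606  0.04508104] [ 0.53707305 -0.20805274  0.04965772]
 rim 423 ((561.5030517578125, 80.8509521484375), (186.6731414794922, 235.6192626953125), 81.07188415527344) [[431.   7.]
 [663. -30.]
 [692. 155.]
 [460. 191.]]
 lid 1999 [0.57207988 0.19086784 0.17789518] normal [-0.17291594 -0.86375824  0.4733094 ] 0.9041004231942922
  w [268 209   4   5  14] [270. 211.] [0.522 0.057 0.032] [0.527 0.064 0.035]
cupa [ 0.69  -0.365  0.006]
cupb [ 0.688 -0.235  0.006]
comb [0.8   0.014 0.005]
stand [0.62  0.431 0.101]
```

View pics/crop.png

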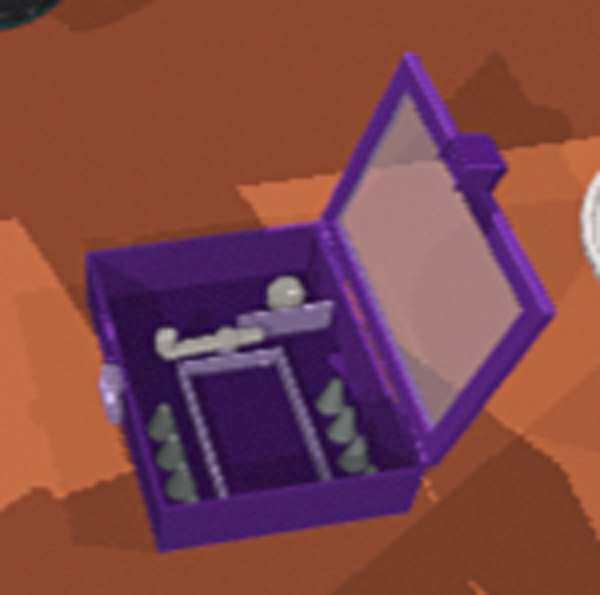

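The crop shows the organiser with the press button on the left (world −y) and the hinge on the right. The lever peg is at the front-left, and the empty pocket is below it. Next I'll take a wrist view from above the organiser to refine its pose.

```bash
cat >> h.py <<'E'
def plan(p,yaw,o=None):
    T=T_tool(o or robot.get_obs()); Rt=(R.from_euler('z',yaw,degrees=True)*R.from_euler('x',np.pi)).as_matrix()
    rv=R.from_matrix(T[:3,:3].T@Rt).as_rotvec(); d=T[:3,:3].T@(np.array(p)-T[:3,3])*100
    print('rot',rv.round(3),'cm',d.round(2))
E
python3 - <<'E'
from h import *
print(np.round(robot.snapshot('wrist')['T_tool_cam'],3))
plan((.54,.03,.33),83)
E
```

```text
[[ 0.001  0.963  0.27   0.081]
 [ 1.    -0.001  0.001 -0.   ]
 [ 0.001  0.27  -0.963 -0.18 ]
 [ 0.     0.     0.     1.   ]]
rot [-1.000e-03 -1.000e-03 -1.102e+00] cm [ 51.81 -39.44 -12.47]
```

Call:
{"op": "move_arm", "data": {
  "deltas": [0,0,-1.1,51.8,-39.4,-12.5,-1,0,0,-1.1,51.8,-39.4,-12.5,-1,0,0,-1.1,51.8,-39.4,-12.5,-1,0,0,-1.1,51.8,-39.4,-12.5,-1,0,0,-1.1,51.8,-39.4,-12.5,-1,0,0,-1.1,51.8,-39.4,-12.5,-1,0,0,-1.1,51.8,-39.4,-12.5,-1,0,0,-1.1,51.8,-39.4,-12.5,-1]
}}

```text
time: 0.95
tool_pos: [0.4007, -0.1854, 0.2812]
ee_rot: [3.141, 0.0, 1.45]
wrist_force: [0.8, -0.7, 0.3]
width: 0.094
finger_force: 0.0
```

```bash
python3 - <<'E'
from h import *
plan((.54,.03,.33),83)
E
```

```text
rot [0.    0.    0.002] cm [23.06 11.24 -4.88]
```

Call:
{"op": "move_arm", "data": {
  "deltas": [0,0,0,23,11.2,-4.9,-1,0,0,0,23,11.2,-4.9,-1,0,0,0,23,11.2,-4.9,-1,0,0,0,23,11.2,-4.9,-1,0,0,0,23,11.2,-4.9,-1,0,0,0,23,11.2,-4.9,-1,0,0,0,23,11.2,-4.9,-1,0,0,0,23,11.2,-4.9,-1]
}}

```text
time: 1.75
tool_pos: [0.5392, 0.0262, 0.3294]
ee_rot: [-3.14, 0.001, 1.446]
wrist_force: [0.0, -0.2, 0.7]
width: 0.0938
finger_force: 0.0
```

```bash
python3 - <<'E'
from h import *
o=robot.get_obs(); print(o['tool_pos'],o['ee_rot'],o['qvel'])
s=snap('wrist'); save(s,'w1'); pickle.dump(s,open('w1.pkl','wb'))
E
```

```text
[0.53918629 0.02615886 0.32937033] [-3.14030858e+00  9.82530916e-04  1.44606917e+00] [-0.02251979 -0.01604775  0.01016573  0.00249444 -0.00128609  0.00396486]
```

View pics/w1.png

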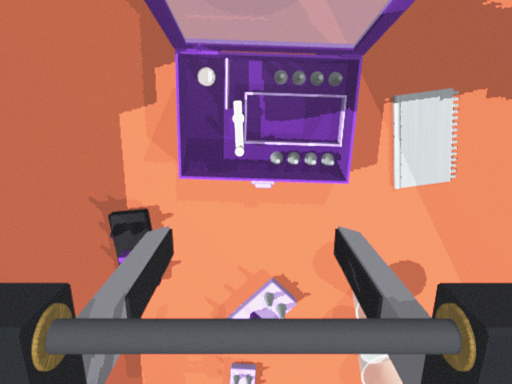

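The wrist view shows the organiser rim corners near (178,53), (361,57), (349,182) and (183,178). The pocket rib frame runs (246,94)–(346,145). The lever peg is at (239,153) and the lever's inner end is near (238,104).

```bash
python3 - <<'E'
from h import *
s=pickle.load(open('w1.pkl','rb')); hsv=cv2.cvtColor(s['image'],cv2.COLOR_RGB2HSV); P=cloud(s)
v,u=np.mgrid[:384,:512]
m=(u>241)&(u<352)&(v>88)&(v<150)&(hsv[...,1]<110)&(hsv[...,2]>120)&(hsv[...,0]>110)
k,l,st,ce=cv2.connectedComponentsWithStats(m.astype(np.uint8)); i=1+np.argmax(st[1:,4]); print(st[1:])
mm=l==i; print('z',np.median(P[mm][:,2]))
for z in (.018,.02):
    r=cv2.minAreaRect((onplane(s,u[mm],v[mm],z)[:,:2]*1000).astype(np.float32)); print('ribs',z,r)
# rim: front/left/right purple rectangle using depth near .06
m=(u>165)&(u<370)&(v>45)&(v<195)&(P[...,2]>.055)&(P[...,2]<.064)&(hsv[...,0]>110)
r=cv2.minAreaRect((P[m][:,:2]*1000).astype(np.float32)); print('rim',m.sum(),r)
w=(hsv[...,1]<60)&(hsv[...,2]>190)&(u>228)&(u<248)&(v>95)&(v<160)
print('lever z by row',[(vv,round(u[w&(v==vv)].mean(),1),round(float(np.median(P[w&(v==vv)][:,2])),3)) for vv in range(96,160,3) if (w&(v==vv)).any()])
t=w&(P[...,2]>.046); print('peg',t.sum(),u[t].mean(),v[t].mean(),onplane(s,u[t],v[t],.052).mean(0))
# lid
m=(P[...,2]>.1)&(P[...,2]<.26)&(v<50)&(hsv[...,0]>110)&(u>140)&(u<420); Q=P[m]; print('lid',len(Q),Q.min(0),Q.max(0))
x=np.c_[Q[:,0],Q[:,2],np.ones(len(Q))]; print(np.linalg.lstsq(x,Q[:,1],rcond=None)[0])
E
```

```text
[[ 242   91  105   59 1065]]
z 0.02013938003041127
ribs 0.018 ((604.0618286132812, 69.94876098632812), (82.17040252685547, 148.257080078125), 82.36199951171875)
ribs 0.02 ((603.8452758789062, 70.09196472167969), (81.83609771728516, 147.6538543701172), 82.3619384765625)
rim 2261 ((563.2256469726562, 74.11372375488281), (175.5164794921875, 236.77163696289062), 81.14259338378906)
lever z by row [(96, np.float64(245.5), 0.021), (102, np.float64(237.0), 0.033), (105, np.float64(237.5), 0.033), (108, np.float64(237.5), 0.032), (111, np.float64(237.5), 0.033), (114, np.float64(238.0), 0.035), (117, np.float64(237.5), 0.035), (120, np.float64(238.0), 0.035), (123, np.float64(238.0), 0.035), (126, np.float64(238.5), 0.033), (129, np.float64(238.5), 0.033), (132, np.float64(238.5), 0.034), (135, np.float64(238.5), 0.033), (138, np.float64(239.0), 0.032), (141, np.float64(239.0), 0.033), (144, np.float64(239.5), 0.033), (147, np.float64(238.5), 0.044), (150, np.float64(239.0), 0.052), (153, np.float64(239.0), 0.053)]
peg 60 239.25 150.51666666666668 [0.52285227 0.04198239 0.052     ]
lid 9486 [0.46189476 0.14985929 0.10000014] [0.69716305 0.20318215 0.19496008]
[-0.157433    0.21835915  0.23911271]
```

```bash
python3 - <<'E'
from h import *
s=pickle.load(open('w1.pkl','rb')); hsv=cv2.cvtColor(s['image'],cv2.COLOR_RGB2HSV); P=cloud(s)
v,u=np.mgrid[:384,:512]
m=(u>241)&(u<352)&(v>88)&(v<150)&(hsv[...,1]<110)&(hsv[...,2]>120)&(hsv[...,0]>110)
Q=onplane(s,u[m],v[m],.02)
for y in (80.5,81.1,81.7,82.3):
    a=np.radians(y); ex=np.array([np.cos(a),np.sin(a)]); ey=np.array([-ex[1],ex[0]])
    q=np.c_[(Q[:,:2]-[.604,.07])@ex,(Q[:,:2]-[.604,.07])@ey]*1000
    hx=np.histogram(q[:,0],np.arange(-46,47,2))[0];hy=np.histogram(q[:,1],np.arange(-80,81,2))[0]
    print(y,hx.tolist(),hy.tolist())
m=(P[...,2]>.055)&(P[...,2]<.064)&(hsv[...,0]>110)&(u>165)&(u<370)&(v>45)&(v<195)
Q=P[m]; a=np.radians(81.1); ex=np.array([np.cos(a),np.sin(a)]); ey=np.array([-ex[1],ex[0]])
q=np.c_[(Q[:,:2]-[.5625,.0765])@ex,(Q[:,:2]-[.5625,.0765])@ey]*1000
print(np.histogram(q[:,0],np.arange(-100,101,4))[0].tolist(),np.histogram(q[:,1],np.arange(-128,129,4))[0].tolist())
E
```

```text
80.5 [0, 1, 2, 1, 1, 16, 121, 134, 100, 9, 16, 12, 9, 18, 9, 13, 13, 9, 17, 9, 14, 13, 8, 17, 8, 15, 12, 12, 15, 9, 15, 8, 13, 7, 8, 9, 11, 10, 10, 12, 83, 156, 90, 0, 0, 0] [0, 0, 0, 44, 74, 66, 55, 9, 13, 8, 8, 12, 6, 8, 9, 6, 11, 8, 9, 11, 8, 10, 11, 10, 8, 11, 9, 9, 12, 7, 12, 9, 7, 14, 6, 9, 11, 8, 11, 9, 11, 8, 10, 9, 10, 10, 7, 14, 7, 7, 14, 7, 12, 9, 9, 13, 8, 12, 12, 10, 8, 11, 9, 7, 11, 6, 11, 8, 6, 14, 7, 11, 11, 23, 70, 73, 22, 10, 0, 0]
81.1 [0, 1, 1, 2, 1, 3, 136, 134, 96, 17, 9, 9, 18, 9, 18, 8, 9, 18, 8, 17, 10, 10, 16, 9, 16, 8, 15, 13, 10, 16, 8, 16, 7, 9, 7, 9, 10, 10, 11, 8, 89, 148, 96, 0, 0, 0] [0, 0, 0, 47, 71, 67, 53, 10, 12, 9, 10, 9, 7, 8, 8, 10, 6, 11, 9, 7, 14, 7, 10, 11, 7, 12, 9, 10, 11, 7, 10, 11, 10, 8, 11, 8, 8, 13, 7, 13, 8, 6, 14, 7, 10, 10, 7, 11, 10, 10, 10, 10, 8, 11, 11, 7, 16, 8, 9, 14, 7, 13, 7, 7, 11, 6, 10, 9, 9, 7, 11, 11, 9, 28, 69, 74, 19, 10, 0, 0]
81.7 [0, 0, 2, 1, 1, 15, 123, 134, 103, 9, 18, 8, 9, 18, 9, 11, 15, 9, 17, 9, 13, 14, 9, 17, 8, 16, 9, 12, 16, 9, 16, 8, 13, 6, 8, 8, 9, 11, 7, 15, 81, 158, 89, 2, 0, 0] [0, 0, 0, 46, 72, 65, 
[... 467 characters left out ...]
 11, 9, 6, 9, 8, 9, 9, 7, 10, 11, 7, 14, 7, 8, 13, 7, 11, 10, 9, 11, 8, 10, 11, 10, 7, 11, 10, 7, 14, 7, 8, 11, 7, 14, 7, 9, 11, 7, 10, 11, 10, 8, 11, 9, 12, 11, 8, 16, 8, 8, 14, 6, 10, 9, 6, 12, 7, 9, 9, 10, 8, 11, 10, 14, 101, 44, 30, 10, 0, 0]
[0, 0, 17, 52, 89, 515, 18, 20, 18, 20, 22, 23, 23, 23, 21, 22, 20, 25, 21, 20, 21, 23, 25, 24, 23, 24, 26, 25, 23, 21, 20, 26, 28, 25, 24, 24, 31, 25, 22, 30, 23, 23, 31, 26, 29, 574, 96, 0, 0, 0] [0, 0, 303, 206, 16, 15, 15, 17, 15, 28, 27, 24, 24, 22, 23, 22, 23, 19, 23, 26, 23, 21, 21, 20, 20, 19, 23, 21, 22, 37, 41, 41, 39, 35, 31, 21, 25, 21, 21, 21, 20, 21, 16, 24, 24, 24, 23, 25, 23, 23, 21, 21, 25, 25, 20, 18, 21, 20, 17, 13, 374, 92, 0, 0]
```

```bash
python3 - <<'E'
from h import *
plan((.512,-.250,.16),128.1)
E
```

```text
rot [-0.001  0.    -0.791] cm [-27.68   0.79  16.98]
```

Call:
{"op": "move_arm", "data": {
  "deltas": [0,0,-0.79,-27.7,0.8,17,0.4,0,0,-0.79,-27.7,0.8,17,0.4,0,0,-0.79,-27.7,0.8,17,0.4,0,0,-0.79,-27.7,0.8,17,0.4,0,0,-0.79,-27.7,0.8,17,0.4,0,0,-0.79,-27.7,0.8,17,0.4,0,0,-0.79,-27.7,0.8,17,0.4,0,0,-0.79,-27.7,0.8,17,0.4]
}}

```text
time: 2.6
tool_pos: [0.5091, -0.2528, 0.1559]
ee_rot: [-3.138, -0.006, 2.229]
wrist_force: [-0.1, 0.2, -0.1]
width: 0.0334
finger_force: 0.0
```

Call:
{"op": "move_arm", "data": {
  "deltas": [0,0,0,0,0,0,0.4]
}}

```text
time: 2.7
tool_pos: [0.5119, -0.25, 0.1597]
ee_rot: [-3.142, -0.001, 2.233]
wrist_force: [-0.4, -0.3, 1.1]
width: 0.0292
finger_force: 0.0
```

```bash
python3 - <<'E'
from h import *
o=robot.get_obs(); print(o['tool_pos'],o['ee_rot'],o['width'])
s=snap('wrist'); save(s,'w2'); pickle.dump(s,open('w2.pkl','wb'))
hsv=cv2.cvtColor(s['image'],cv2.COLOR_RGB2HSV); P=cloud(s)
m=(hsv[...,0]>115)&(hsv[...,0]<160)&(hsv[...,1]>25)&(P[...,2]>0.014)&(P[...,2]<0.024)&(np.hypot(P[...,0]-.512,P[...,1]+.25)<.09)
print(m.sum(),cv2.minAreaRect(P[m][:,:2].astype(np.float32)*1000))
t=(hsv[...,0]>115)&(hsv[...,0]<160)&(P[...,2]>0.042)&(P[...,2]<0.05)&(np.hypot(P[...,0]-.512,P[...,1]+.25)<.04)
print(t.sum(),P[t].mean(0),cv2.minAreaRect(P[t][:,:2].astype(np.float32)*1000))
E
```

```text
[ 0.51185904 -0.24999334  0.15969057] [-3.14150843e+00 -1.34594291e-03  2.23300804e+00] 0.02915523402624782
6185 ((512.2089233398438, -248.96878051757812), (131.55873107910156, 59.49312973022461), 38.00419998168945)
343 [ 0.51173179 -0.24842961  0.04762902] ((498.8569030761719, -259.23193359375), (42.86193084716797, 29.501937866210938), 37.533809661865234)
```

View pics/w2.png

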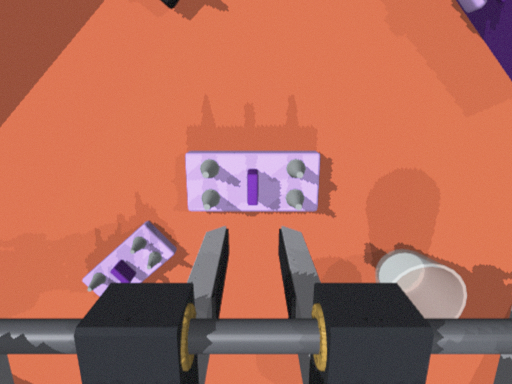

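The view shows the cassette upright at (253,182), with its tab aligned to the gap between the fingers. The fit gives (0.5122, −0.2490) and yaw 128.0°. Now descending to pinch it.

Call:
{"op": "move_arm", "data": {
  "deltas": [0,0,0,0,0,5,0.4,0,0,0,0.05,-0.1,10,0.4,0,0,0,0.05,-0.1,13.5,0.4,0,0,0,0.05,-0.1,13.5,0.4,0,0,0,0.05,-0.1,13.5,0.4]
}}

```text
time: 3.25
tool_pos: [0.5131, -0.2483, 0.0262]
ee_rot: [3.141, 0.002, 2.238]
wrist_force: [0.4, -0.3, 0.2]
width: 0.028
finger_force: 0.0
```

```bash
python3 - <<'E'
from h import *
print(robot.get_obs()['tool_pos']); plan((.5122,-.249,.0245),128.0)
E
```

```text
[ 0.51312726 -0.24826705  0.02621681]
rot [0.001 0.002 0.004] cm [ 0.   -0.12  0.17]
```

Call:
{"op": "move_arm", "data": {
  "deltas": [0,0,0,0,-0.1,0.15,0.4,0,0,0,0,-0.1,0.15,1,0,0,0,0,-0.1,0.15,1,0,0,0,0,-0.1,0.15,1,0,0,0,0,-0.1,0.15,1,0,0,0,0,-0.1,0.15,1]
}}

```text
time: 3.85
tool_pos: [0.5116, -0.25, 0.0241]
ee_rot: [-3.142, 0.001, 2.237]
wrist_force: [-1.8, -0.5, 3.1]
width: 0.0097
finger_force: 30.0
```

```bash
python3 - <<'E'
from h import *
o=robot.get_obs(); print(o['tool_pos'],o['ee_rot'],o['width'],o['finger_force'],o['wrist_force'])
E
```

```text
[ 0.51164444 -0.24995713  0.02409214] [-3.14154289e+00  7.19871622e-04  2.23666358e+00] 0.009685470651525203 30.00066429376602 [-1.82418478 -0.52367452  3.14135382]
```

Call:
{"op": "move_arm", "data": {
  "deltas": [0,0,0,0,0,-3,1,0,0,0,0,0,-7,1,0,0,0,0,0,-11,1,0,0,0,0,0,-14.6,1,0,0,0,0,0,-14.6,1,0,0,0,0,0,-14.6,1]
}}

```text
time: 4.45
tool_pos: [0.5117, -0.2497, 0.1693]
ee_rot: [3.141, 0.001, 2.237]
wrist_force: [-0.3, 0.2, -1.5]
width: 0.0095
finger_force: 30.0
```

```bash
python3 - <<'E'
from h import *
o=robot.get_obs(); print(o['tool_pos'],o['width'],o['wrist_force'],o['wrist_torque']); plan((.6058,.0725,.17),81.1)
E
```

```text
[ 0.51170853 -0.24968901  0.16931291] 0.009470700650832501 [-0.25090138  0.22849338 -1.52215499] [ 0.05090664 -0.09783968 -0.02401925]
rot [0.001 0.    0.821] cm [19.52 27.31 -0.07]
```

Call:
{"op": "move_arm", "data": {
  "deltas": [0,0,0.1,2.8,3.9,0,1,0,0,0.2,5.6,7.8,0,1,0,0,0.32,8.4,11.7,0,1,0,0,0.44,11.2,15.6,0,1,0,0,0.56,14,19.5,0,1,0,0,0.68,16.8,23.4,0,1,0,0,0.8,18.8,26.3,0,1,0,0,0.821,19.5,27.3,0,1]
}}

```text
time: 5.25
tool_pos: [0.6045, 0.0763, 0.165]
ee_rot: [-3.135, -0.0, 1.418]
wrist_force: [-1.1, -0.6, -1.2]
width: 0.01
finger_force: 30.0
```

Call:
{"op": "move_arm", "data": {
  "deltas": [0,0,0,0,0,0,1,0,0,0,0,0,0,1]
}}

```text
time: 5.45
tool_pos: [0.6045, 0.072, 0.1666]
ee_rot: [-3.137, 0.002, 1.417]
wrist_force: [0.2, 0.1, -1.6]
width: 0.0098
finger_force: 30.0
```

```bash
python3 - <<'E'
from h import *
o=robot.get_obs(); print(o['tool_pos'],o['ee_rot'],o['width'],o['wrist_force'],o['wrist_torque']); plan((.6058,.0725,.10),81.1)
s=snap('wrist'); save(s,'w3'); pickle.dump(s,open('w3.pkl','wb'))
E
```

```text
[0.60448652 0.07196863 0.16661338] [-3.13699604e+00  1.57696099e-03  1.41666218e+00] 0.009842477628419652 [ 0.16507355  0.12956145 -1.55940545] [-7.31136293e-02 -8.06481025e-02  6.54497863e-05]
rot [-0.005  0.002  0.001] cm [0.08 0.15 6.66]
```

View pics/w3.png

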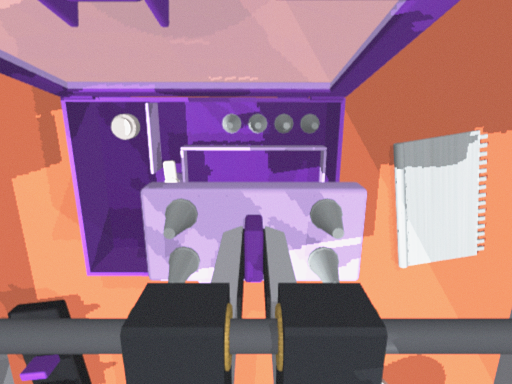

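The cassette is held level above the pocket. The pocket's rear rib is at v≈149, with its sides at u≈183 and 326. The cassette's rear edge is at v≈185, from u=143 to 365. I'll check the alignment numerically.

```bash
python3 - <<'E'
from h import *
s=pickle.load(open('w3.pkl','rb')); hsv=cv2.cvtColor(s['image'],cv2.COLOR_RGB2HSV); P=cloud(s); v,u=np.mgrid[:384,:512]
a=np.radians(81.1); ex=np.array([np.cos(a),np.sin(a)]); ey=np.array([-ex[1],ex[0]]); c=np.array([.6058,.0725])
L=lambda p:np.c_[(p[:,:2]-c)@ex,(p[:,:2]-c)@ey]*1000
m=(u>130)&(u<380)&(v>175)&(v<290)&(hsv[...,0]>110)&(hsv[...,0]<160)&(hsv[...,1]<120)&(P[...,2]>.14)&(P[...,2]<.18)
z=np.median(P[m][:,2]); Q=P[m]; print('cass z',z,'plane',np.linalg.lstsq(np.c_[Q[:,:2],np.ones(len(Q))],Q[:,2],rcond=None)[0])
q=L(Q[abs(Q[:,2]-z)<.004]); print('cass local',np.percentile(q,[.2,99.8],axis=0)); r=cv2.minAreaRect(q.astype(np.float32)); print(r)
m=(u>178)&(u<330)&(v>143)&(v<181)&(hsv[...,1]<110)&(hsv[...,2]>120)&(hsv[...,0]>110)&(P[...,2]>.016)&(P[...,2]<.024)
q=L(onplane(s,u[m],v[m],.02)); print('ribs',m.sum(),np.percentile(q,[.5,99.5],axis=0))
b=q[(abs(q[:,1])<60)]; print('rear slope',np.polyfit(b[:,1],b[:,0],1), 'y hist',np.histogram(q[q[:,0]<32][:,1],np.arange(-80,81,2))[0].tolist())
E
```

```text
cass z 0.16339690280080538 plane [-0.01530219 -0.07455836  0.17824643]
cass local [[-28.11547738 -65.27103552]
 [ 30.89514276  64.75624247]]
((1.2371234893798828, 0.135009765625), (59.955047607421875, 131.68540954589844), 0.0892372876405716)
ribs 799 [[  1.80120716 -71.60557455]
 [ 35.48376095  74.45628242]]
rear slope [-2.48565408e-03  3.38870889e+01] y hist [0, 0, 0, 0, 51, 61, 4, 0, 0, 0, 0, 0, 0, 0, 0, 0, 0, 0, 0, 0, 0, 0, 0, 0, 0, 0, 0, 0, 0, 0, 0, 0, 0, 0, 0, 0, 0, 0, 0, 0, 0, 0, 0, 0, 0, 0, 0, 0, 0, 0, 0, 0, 0, 0, 0, 0, 0, 0, 0, 0, 0, 0, 0, 0, 0, 0, 0, 0, 0, 0, 0, 0, 0, 0, 39, 58, 14, 6, 0, 0]
```

```bash
python3 - <<'E'
from h import *
s=pickle.load(open('w3.pkl','rb')); hsv=cv2.cvtColor(s['image'],cv2.COLOR_RGB2HSV); P=cloud(s); v,u=np.mgrid[:384,:512]
a=np.radians(81.1); ex=np.array([np.cos(a),np.sin(a)]); ey=np.array([-ex[1],ex[0]]); c=np.array([.6058,.0725])
m=(u>146)&(u<362)&(v>188)&(v<278)&(hsv[...,0]>110)&(hsv[...,0]<160)&(hsv[...,1]<120)&(hsv[...,2]>150)&(P[...,2]>.13)&(P[...,2]<.18)
Q=P[m]; A=np.c_[(Q[:,:2]-c)@ex,(Q[:,:2]-c)@ey,np.ones(len(Q))]; w=np.ones(len(Q),bool)
for _ in range(6):
    x=np.linalg.lstsq(A[w],Q[w,2],rcond=None)[0]; w=abs(Q[:,2]-A@x)<.003
print(len(Q),w.sum(),x)
E
```

```text
11999 11726 [-0.00507257  0.00432741  0.16351407]
```

Call:
{"op": "move_arm", "data": {
  "deltas": [-0.005,0,0,0,0,3,1,-0.005,0,0,0,0,6,1,-0.005,0,0,0,0,9,1,-0.005,0,0,0,0,9.7,1,-0.005,0,0,0,0,9.7,1,-0.005,0,0,0,0,9.7,1]
}}

```text
time: 6.1
tool_pos: [0.6067, 0.0717, 0.074]
ee_rot: [3.134, -0.0, 1.415]
wrist_force: [-0.5, -0.2, -1.2]
width: 0.01
finger_force: 30.0
```

```bash
python3 - <<'E'
from h import *
o=robot.get_obs(); print(o['tool_pos'],o['ee_rot'],o['wrist_force']);plan((.6048,.0718,.028),81.1)
s=snap('wrist'); save(s,'w4')
hsv=cv2.cvtColor(s['image'],cv2.COLOR_RGB2HSV); P=cloud(s); v,u=np.mgrid[:384,:512]
a=np.radians(81.1); ex=np.array([np.cos(a),np.sin(a)]); ey=np.array([-ex[1],ex[0]]); c=np.array([.6058,.0725])
z0=o['tool_pos'][2]-.0031
m=(hsv[...,0]>110)&(hsv[...,0]<160)&(hsv[...,1]<120)&(hsv[...,2]>150)&(abs(P[...,2]-z0)<.003)
Q=P[m];q=np.c_[(Q[:,:2]-c)@ex,(Q[:,:2]-c)@ey]*1000; q=q[(abs(q[:,0])<45)&(abs(q[:,1])<80)]
print(len(q),np.percentile(q,[.3,99.7],axis=0),cv2.minAreaRect(q.astype(np.float32)))
m=(hsv[...,1]<110)&(hsv[...,2]>120)&(hsv[...,0]>110)&(P[...,2]>.016)&(P[...,2]<.024)
Q=P[m];q=np.c_[(Q[:,:2]-c)@ex,(Q[:,:2]-c)@ey]*1000; q=q[(abs(q[:,0])<45)&(abs(q[:,1])<80)]
print('ribs x',np.histogram(q[:,0],np.arange(-46,47,2))[0].tolist(),'y',np.histogram(q[:,1],np.arange(-80,81,2))[0].tolist())
E
```

```text
[0.60666366 0.07165856 0.07402247] [ 3.13413600e+00 -3.08326771e-04  1.41493225e+00] [-0.47076963 -0.17713948 -1.22983632]
rot [ 0.007 -0.    -0.001] cm [-0.02 -0.22  4.6 ]
12587 [[-28.07651611 -67.65357088]
 [ 30.73560755  62.28948997]] ((1.1812496185302734, -2.8357772827148438), (59.881507873535156, 131.96685791015625), 0.08210968971252441)
ribs x [0, 0, 0, 0, 0, 0, 0, 0, 0, 0, 0, 0, 0, 0, 0, 0, 0, 0, 0, 0, 0, 0, 0, 0, 0, 0, 0, 0, 0, 0, 0, 0, 0, 0, 26, 29, 30, 26, 33, 420, 566, 0, 0, 0, 0, 0] y [0, 0, 0, 1, 33, 67, 13, 15, 13, 13, 13, 15, 15, 11, 12, 14, 14, 16, 10, 14, 15, 15, 12, 13, 12, 15, 14, 15, 13, 12, 15, 14, 15, 13, 12, 15, 14, 15, 11, 13, 15, 14, 12, 11, 11, 15, 14, 14, 14, 12, 14, 14, 14, 13, 12, 13, 13, 12, 13, 14, 14, 13, 15, 11, 17, 14, 17, 15, 17, 13, 16, 14, 16, 16, 45, 46, 5, 0, 0, 0]
```

Call:
{"op": "move_arm", "data": {
  "deltas": [0.007,0,0,-0.13,-0.28,0,1,0.007,0,0,-0.13,-0.28,1,1,0.007,0,0,-0.13,-0.28,2,1,0.007,0,0,-0.13,-0.28,2.3,1,0.007,0,0,-0.13,-0.28,2.3,1]
}}

```text
time: 6.65
tool_pos: [0.6018, 0.0715, 0.0478]
ee_rot: [-3.137, 0.001, 1.416]
wrist_force: [1.1, 0.3, -1.0]
width: 0.0093
finger_force: 30.0
```

```bash
cat > m.py <<'E'
from h import *
o=robot.get_obs(); print(o['tool_pos'],o['ee_rot'],o['wrist_force'])
s=snap('wrist')
hsv=cv2.cvtColor(s['image'],cv2.COLOR_RGB2HSV); P=cloud(s)
a=np.radians(81.1); ex=np.array([np.cos(a),np.sin(a)]); ey=np.array([-ex[1],ex[0]]); c=np.array([.6058,.0725])
z0=o['tool_pos'][2]-.0031
m=(hsv[...,0]>110)&(hsv[...,0]<160)&(hsv[...,1]<120)&(hsv[...,2]>130)&(abs(P[...,2]-z0)<.003)
Q=P[m];q=np.c_[(Q[:,:2]-c)@ex,(Q[:,:2]-c)@ey]*1000; k=(abs(q[:,0])<36)&(abs(q[:,1])<72); q=q[k]
print(len(q),np.median(Q[k][:,2]),np.percentile(q,[.3,99.7],axis=0),cv2.minAreaRect(q.astype(np.float32)))
E
python3 m.py
```

```text
[0.60184256 0.07149079 0.04777501] [-3.13677839e+00  5.96348131e-04  1.41591372e+00] [ 1.0525226   0.26056742 -1.0051946 ]
12651 0.04462123374638646 [[-28.91650049 -62.76760173]
 [ 29.85130525  67.16420745]] ((0.19619178771972656, 2.3076400756835938), (131.86898803710938, 59.970794677734375), 89.7845230102539)
```

Call:
{"op": "move_arm", "data": {
  "deltas": [0,0,0,0,0,0,1,0,0,0,0,0,0,1,0,0,0,0,0,0,1]
}}

```text
time: 7.0
tool_pos: [0.6032, 0.0715, 0.0498]
ee_rot: [-3.14, -0.0, 1.416]
wrist_force: [0.3, 0.8, -1.4]
width: 0.0096
finger_force: 30.0
```

```bash
python3 m.py
```

```text
[0.60315068 0.07146516 0.04982885] [-3.14040239e+00 -7.60062157e-05  1.41582530e+00] [ 0.32808809  0.8047912  -1.36265664]
12655 0.046658758310184234 [[-28.69218689 -64.09169802]
 [ 30.0003455   65.85073047]] ((0.5326938629150391, 0.9959487915039062), (131.84230041503906, 59.55032730102539), 89.92408752441406)
```

Call:
{"op": "move_arm", "data": {
  "deltas": [0,0,0,-0.05,0.05,0.4,1,0,0,0,-0.05,0.05,0.8,1,0,0,0,-0.05,0.05,1.2,1,0,0,0,-0.05,0.05,1.6,1,0,0,0,-0.05,0.05,2.0,1,0,0,0,-0.05,0.05,2.3,1,0,0,0,-0.05,0.05,2.3,1,0,0,0,-0.05,0.05,2.3,1]
}}

```text
time: 7.85
tool_pos: [0.603, 0.0709, 0.0276]
ee_rot: [-3.139, 0.0, 1.416]
wrist_force: [-4.0, -0.6, 6.1]
width: 0.0101
finger_force: 30.0
```

```bash
python3 m.py
```

```text
[0.60303852 0.07091171 0.02758477] [-3.13946568e+00  1.81738169e-04  1.41592905e+00] [-3.99251408 -0.60441852  6.08346321]
13053 0.024431901323269944 [[-29.52071154 -69.88792657]
 [ 34.59354719  70.33046292]] ((-0.14493179321289062, 0.4326171875), (142.70590209960938, 70.96762084960938), 89.93572235107422)
```

The top is at 24.4 mm, so the underside is at about 4 mm with a 6 N contact: it's seated. Releasing and lifting.

Call:
{"op": "move_arm", "data": {
  "deltas": [0,0,0,0,0,0,0.4,0,0,0,0,0,0,0.4,0,0,0,0,0,0,0.4,0,0,0,0,0,-1.5,0.4,0,0,0,0,0,-5,0.4,0,0,0,0,0,-9,0.4,0,0,0,0,0,-9,0.4,0,0,0,0,0,-9,0.4]
}}

```text
time: 8.7
tool_pos: [0.6047, 0.0709, 0.119]
ee_rot: [3.139, -0.001, 1.416]
wrist_force: [-0.4, 0.2, -0.4]
width: 0.0281
finger_force: 0.0
```

```bash
python3 - <<'E'
from h import *
o=robot.get_obs(); print(o['tool_pos'],o['ee_rot'],o['width'])
s=snap('wrist'); save(s,'w5'); pickle.dump(s,open('w5.pkl','wb'))
hsv=cv2.cvtColor(s['image'],cv2.COLOR_RGB2HSV); P=cloud(s);v,u=np.mgrid[:384,:512]
a=np.radians(81.1); ex=np.array([np.cos(a),np.sin(a)]); ey=np.array([-ex[1],ex[0]]); c=np.array([.6058,.0725])
X=(P[...,:2]-c)@ex*1000; Y=(P[...,:2]-c)@ey*1000
m=(hsv[...,0]>110)&(hsv[...,0]<160)&(hsv[...,1]<120)&(hsv[...,2]>130)&(abs(P[...,2]-.024)<.006)&(abs(X)<28)&(abs(Y)<63)
x=np.linalg.lstsq(np.c_[X[m],Y[m],np.ones(m.sum())],P[m][:,2]*1000,rcond=None)[0]; print(m.sum(),'plane',x,np.median(P[m][:,2]))
t=(hsv[...,1]<60)&(hsv[...,2]>170)&(P[...,2]>.045)&(P[...,2]<.06)&(X<0)&(X>-70)&(Y>40)&(Y<140); print('peg',t.sum(),P[t].mean(0),X[t].mean(),Y[t].mean())
E
```

```text
[0.6046575  0.07088087 0.11895405] [ 3.13907955e+00 -7.03682529e-04  1.41579172e+00] 0.028118401720087303
7169 plane [-1.22765754e-03  4.42731528e-04  2.45734922e+01] 0.02453870505986272
peg 263 [0.53174632 0.04656699 0.05204018] -37.077647771129776 69.14995674494942
```

View pics/w5.png

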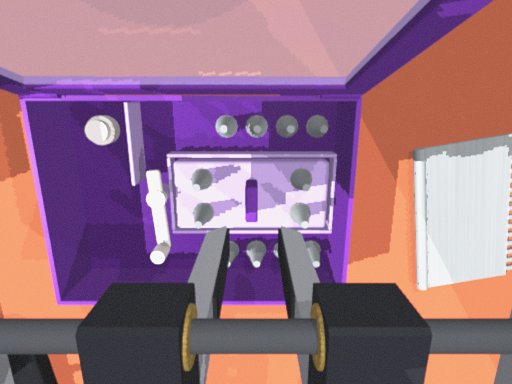

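The cassette sits inside the ribs, level (slope about 0.001). The lever peg is at about (158,255). Next I'll refine the peg position.

```bash
cat > arc.py <<'E'
from h import *
a=np.radians(81.1); ex=np.array([np.cos(a),np.sin(a)]); ey=np.array([-ex[1],ex[0]]); c=np.array([.6055,.0722])
W=lambda X,Y:c+X*ex+Y*ey
E
python3 - <<'E'
from arc import *
s=pickle.load(open('w5.pkl','rb')); hsv=cv2.cvtColor(s['image'],cv2.COLOR_RGB2HSV); P=cloud(s); v,u=np.mgrid[:384,:512]
t=(hsv[...,1]<60)&(hsv[...,2]>150)&(u>140)&(u<175)&(v>165)&(v<270)
tt=t&(abs(P[...,2]-.052)<.0015)&(v>235); p=P[tt].mean(0); print(tt.sum(),u[tt].min(),u[tt].max(),v[tt].min(),v[tt].max(),p,(p[:2]-c)@ex,(p[:2]-c)@ey)
b=t&(v<235)&(P[...,2]>.03); print('arm z',[(vv,round(float(np.median(P[b&(v==vv)][:,2])),3)) for vv in range(170,235,8)])
q=np.c_[(P[b][:,:2]-c)@ex,(P[b][:,:2]-c)@ey]; print(q.min(0),q.max(0))
plan((*p[:2],.09),81.1)
E
```

```text
139 151 165 250 263 [0.52312587 0.0410597  0.05244854] -0.04350950148682421 0.0765646105619218
arm z [(170, 0.031), (178, 0.033), (186, 0.033), (194, 0.035), (202, 0.035), (210, 0.033), (218, 0.033), (226, 0.033), (234, 0.032)]
[-0.03311069 -0.00036891] [0.07815675 0.08772478]
rot [-0.001 -0.     0.   ] cm [-4.18 -7.47  2.7 ]
```

Call:
{"op": "move_arm", "data": {
  "deltas": [0,0,0,-2,-3.7,0.5,0.4,0,0,0,-4.2,-7.5,1,0.4,0,0,0,-4.2,-7.5,3,0.4,0,0,0,-4.2,-7.5,3,0.4,0,0,0,-4.2,-7.5,3,0.4,0,0,0,-4.2,-7.5,3,0.4]
}}

```text
time: 9.35
tool_pos: [0.5236, 0.0411, 0.0869]
ee_rot: [-3.14, -0.0, 1.416]
wrist_force: [1.0, -0.5, 1.3]
width: 0.0283
finger_force: 0.0
```

```bash
python3 - <<'E'
from arc import *
print(robot.get_obs()['tool_pos']); plan((.5231,.0411,.038),81.1)
E
```

```text
[0.5235965  0.04109397 0.08686866]
rot [-0.002 -0.     0.001] cm [-0.01 -0.04  4.89]
```

Call:
{"op": "move_arm", "data": {
  "deltas": [0,0,0,0,0,2.5,0.4,0,0,0,0,0,4.9,0.4,0,0,0,0,0,4.9,0.4,0,0,0,0,0,4.9,1,0,0,0,0,0,4.9,1,0,0,0,0,0,4.9,1,0,0,0,0,0,4.9,1]
}}

```text
time: 10.05
tool_pos: [0.5237, 0.041, 0.039]
ee_rot: [3.141, -0.0, 1.416]
wrist_force: [-0.2, -0.3, 2.2]
width: 0.011
finger_force: 30.0
```

```bash
python3 - <<'E'
from arc import *
o=robot.get_obs(); print(o['tool_pos'],o['width'],o['finger_force'],o['wrist_force'])
p=o['tool_pos'][:2]; X=(p-c)@ex;Y=(p-c)@ey; print(X,Y)
for f in np.linspace(1.65,0,9)[1:]: print(round(f,2),'x,y cm',np.round([100*(-.044*np.sin(f)-X),-100*(.080+.044*np.cos(f)-Y)],2))
E
```

```text
[0.52366358 0.04102682 0.0390134 ] 0.01101378166224563 30.000678598880768 [-0.16435645 -0.25201357  2.17860538]
-0.043458798576176294 0.07602827832649903
1.44 x,y cm [-0.02 -0.95]
1.24 x,y cm [ 0.19 -1.84]
1.03 x,y cm [ 0.57 -2.66]
0.82 x,y cm [ 1.11 -3.38]
0.62 x,y cm [ 1.79 -3.98]
0.41 x,y cm [ 2.58 -4.43]
0.21 x,y cm [ 3.44 -4.7 ]
0.0 x,y cm [ 4.35 -4.8 ]
```

Call:
{"op": "move_arm", "data": {
  "deltas": [0,0,0,0,-0.9,0,1,0,0,0,0.2,-1.8,0,1,0,0,0,0.6,-2.7,0,1,0,0,0,1.1,-3.4,0,1,0,0,0,1.8,-4.0,0,1,0,0,0,2.6,-4.4,0,1,0,0,0,3.5,-4.7,0,1,0,0,0,4.5,-4.8,0,1]
}}

```text
time: 10.85
tool_pos: [0.4813, 0.0921, 0.0389]
ee_rot: [-3.139, 0.002, 1.415]
wrist_force: [-3.3, -3.4, 7.0]
width: 0.0113
finger_force: 30.0
```

```bash
python3 - <<'E'
from arc import *
o=robot.get_obs(); print(o['tool_pos'],o['width'],o['finger_force'],o['wrist_force'])
p=o['tool_pos'][:2]; X=(p-c)@ex;Y=(p-c)@ey; print(X,Y)
E
```

```text
[0.48127421 0.09205141 0.03892691] 0.011285957323250329 29.988894760608673 [-3.26633002 -3.4346809   6.95146452]
0.0003933779435979756 0.12580131321912022
```

Call:
{"op": "move_arm", "data": {
  "deltas": [0,0,0,0.3,0,0,1,0,0,0,0.3,0,0,1,0,0,0,0.3,0,0,0.4,0,0,0,0.1,0,0,0.4,0,0,0,0.1,0,-1.5,0.4,0,0,0,0.1,0,-5,0.4,0,0,0,0.1,0,-8,0.4,0,0,0,0.1,0,-8,0.4]
}}

```text
time: 11.65
tool_pos: [0.4857, 0.0942, 0.1226]
ee_rot: [3.134, -0.003, 1.416]
wrist_force: [-0.2, 0.6, 0.4]
width: 0.0286
finger_force: 0.0
```

```bash
python3 - <<'E'
from arc import *
o=robot.get_obs(); print(o['tool_pos'],o['width'],o['wrist_force'])
s=snap('wrist'); save(s,'w6'); pickle.dump(s,open('w6.pkl','wb'))
hsv=cv2.cvtColor(s['image'],cv2.COLOR_RGB2HSV); P=cloud(s); X=(P[...,:2]-c)@ex; Y=(P[...,:2]-c)@ey
t=(hsv[...,1]<60)&(hsv[...,2]>150)&(abs(P[...,2]-.052)<.0025)&(abs(X)<.03)&(Y>.1)&(Y<.15); print('peg',t.sum(),X[t].mean(),Y[t].mean())
q=pickle.load(open('scene0.pkl','rb'))
E
```

```text
[0.48569432 0.09416906 0.12255725] 0.028621314043143182 [-0.16858356  0.61186569  0.37627347]
peg 170 -0.0005370589244023575 0.12410823313791443
```

View pics/w6.png

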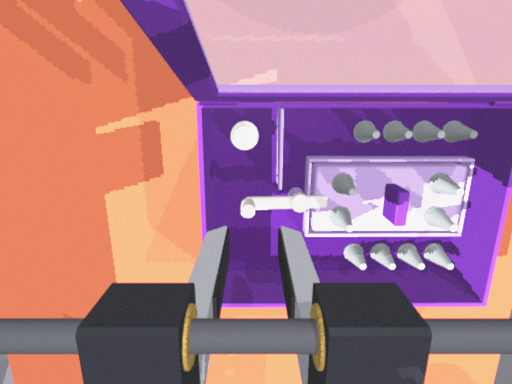

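The view shows the lever shut. The peg at (248,208) points along +y and the nose lies over the cassette's end at (318,202); the peg fit gives about 0.01 rad. Now the lid: I'll go up and behind it with closed fingers.

```bash
python3 - <<'E'
from arc import *
p=W(.16,.042); print(p)
plan((.4857,.0942,.30),81.1);plan((*p,.30),81.1); plan((*p,.19),81.1)
E
```

```text
[0.58875935 0.23677141]
rot [ 0.003 -0.001  0.   ] cm [  0.07   0.21 -18.01]
rot [ 0.003 -0.001  0.   ] cm [ 15.75   8.19 -17.96]
rot [ 0.003 -0.001  0.   ] cm [15.73  8.15 -6.96]
```

Call:
{"op": "move_arm", "data": {
  "deltas": [0,0,0,0,0,-5,1,0,0,0,0,0,-10,1,0,0,0,0,0,-15,1,0,0,0,0,0,-18.5,1,0,0,0,4,2,-19,1,0,0,0,8,4,-19,1,0,0,0,12,6,-19,1,0,0,0,15.7,8.2,-19,1]
}}

```text
time: 12.5
tool_pos: [0.5886, 0.2378, 0.3051]
ee_rot: [-3.137, 0.001, 1.416]
wrist_force: [0.7, 0.1, 0.3]
width: 0.0004
finger_force: 0.0
```

Call:
{"op": "move_arm", "data": {
  "deltas": [0,0,0,0,0,0,1,0,0,0,0,0,4,1,0,0,0,0,0,8,1,0,0,0,0,0,11.5,1,0,0,0,0,0,11.5,1]
}}

```text
time: 13.0
tool_pos: [0.5834, 0.2343, 0.1836]
ee_rot: [-3.125, 0.007, 1.415]
wrist_force: [-0.7, 0.5, -0.7]
width: 0.0003
finger_force: 0.0
```

```bash
python3 - <<'E'
from arc import *
o=robot.get_obs(); p=o['tool_pos']; print(p,o['ee_rot'],(p[:2]-c)@ex,(p[:2]-c)@ey,o['wrist_force'])
E
```

```text
[0.58343474 0.23432563 0.18355212] [-3.1249891   0.00730291  1.4153875 ] 0.15675989074636135 0.046882111322462575 [-0.72747987  0.46402264 -0.72576642]
```

Call:
{"op": "move_arm", "data": {
  "deltas": [0,0,0,-2,0,0,1,0,0,0,-4,0,0,1,0,0,0,-6,0,0,1,0,0,0,-8,0,0,1,0,0,0,-10,0,0,1,0,0,0,-12,0,0,1,0,0,0,-14,0,0,1,0,0,0,-16,0,0,1]
}}

```text
time: 13.8
tool_pos: [0.564, 0.0756, 0.1962]
ee_rot: [3.137, -0.001, 1.414]
wrist_force: [0.4, 0.2, -0.4]
width: 0.0004
finger_force: 0.0
```

```bash
cat > lid.py <<'E'
from arc import *
o=robot.get_obs(); p=o['tool_pos']; print(p,o['ee_rot'],(p[:2]-c)@ex,(p[:2]-c)@ey,o['wrist_force'])
s=snap('side'); hsv=cv2.cvtColor(s['image'],cv2.COLOR_RGB2HSV); P=cloud(s); X=(P[...,:2]-c)@ex; Y=(P[...,:2]-c)@ey
m=(hsv[...,0]>115)&(hsv[...,0]<160)&(hsv[...,1]>80)&(abs(Y-.042)<.125)&(abs(X)<.16)&(P[...,2]>.03)&(P[...,2]<.28)
print('purple zmax',np.percentile(P[m][:,2],[50,90,99,99.8]))
b=m&(abs(Y-.042)>.10)
k=b&(P[...,2]>np.percentile(P[b][:,2],95)); print('top edge X,z',X[k].mean(),P[k][:,2].mean())
E
python3 lid.py
```

```text
[0.56395822 0.07558521 0.19624204] [ 3.13725012e+00 -8.12259842e-04  1.41422706e+00] -0.0030824904232719997 0.041565341021306344 [ 0.44729115  0.19332684 -0.3516295 ]
purple zmax [0.11095799 0.19163972 0.20422643 0.21265219]
top edge X,z -0.014141074027062052 0.19346199976034867
```

Call:
{"op": "move_arm", "data": {
  "deltas": [0,0,0,-2,0,-3,1,0,0,0,-2,0,-6,1,0,0,0,-2,0,-6,1,0,0,0,-2,0,-6,1,0,0,0,-2,0,-6,1,0,0,0,-2,0,-6,1,0,0,0,-2,0,-6,1]
}}

```text
time: 14.55
tool_pos: [0.5597, 0.0586, 0.2512]
ee_rot: [-3.137, 0.0, 1.416]
wrist_force: [-0.3, -0.6, 0.2]
width: 0.0002
finger_force: 0.0
```

```bash
python3 lid.py; python3 - <<'E'
from arc import *
s=snap('side'); save(s,'s2')
E
```

```text
[0.55974485 0.05855092 0.25116778] [-3.13732294e+00  4.79445876e-04  1.41617826e+00] -0.020563543390032295 0.04309259327833666 [-0.2935475  -0.55780157  0.16559279]
purple zmax [0.07009562 0.08274069 0.08696735 0.08862   ]
top edge X,z -0.06989281140727074 0.08327488520483928
```

View pics/s2.png

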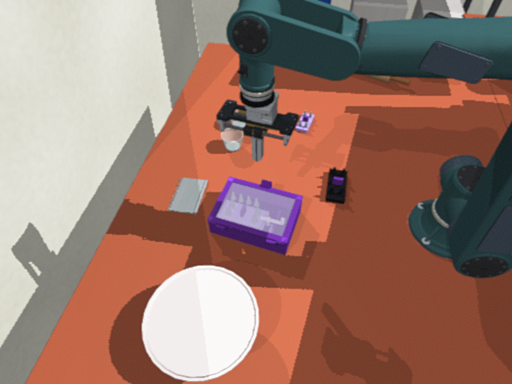

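The lid has sunk onto the stud, with the cap at (266,184) on its front edge. Measuring the cap.

```bash
python3 - <<'E'
from arc import *
for n in ('side','scene'):
    s=snap(n); hsv=cv2.cvtColor(s['image'],cv2.COLOR_RGB2HSV); P=cloud(s); X=(P[...,:2]-c)@ex; Y=(P[...,:2]-c)@ey; Z=P[...,2]
    m=(hsv[...,0]>115)&(hsv[...,0]<160)&(abs(Y-.042)<.05)&(X<-.05)&(X>-.15)&(Z>.066)&(Z<.1)
    f=m&(X<-.088); print(n,m.sum(),'X',np.percentile(X[m],[1,5]),'front part',f.sum(),X[f].min(),Y[f].min(),Y[f].max(),np.median(Z[f]),Z[f].max(), np.median(hsv[f],0) if f.any() else 0)
plan((*W(-.092,.042),.12),81.1)
E
```

```text
side 372 X [-0.09948458 -0.09481606] front part 39 -0.10217401501535438 0.030796596976386956 0.06093053487589008 0.0810294274051172 0.08414978476045865 [135. 191. 130.]
scene 558 X [-0.10556861 -0.1012363 ] front part 99 -0.10630068511811262 0.026306189294334117 0.058410269152624886 0.07929867796333201 0.08338563253265807 [137. 188. 124.]
rot [-0.003  0.     0.001] cm [-7.15  0.11 13.19]
```

Call:
{"op": "move_arm", "data": {
  "deltas": [0,0,0,-3.5,0,4,1,0,0,0,-7.1,0,8,1,0,0,0,-7.1,0.1,12,1,0,0,0,-7.1,0.1,15,1,0,0,0,-7.1,0.1,15,1,0,0,0,-7.1,0.1,15,1,0,0,0,-7.1,0.1,15,1]
}}

```text
time: 15.45
tool_pos: [0.5518, -0.0118, 0.1053]
ee_rot: [3.139, -0.0, 1.416]
wrist_force: [-0.2, 0.5, 0.4]
width: 0.0
finger_force: 0.0
```

```bash
python3 lid.py
```

```text
[ 0.55175518 -0.011798    0.10527367] [ 3.13884801e+00 -1.06788819e-04  1.41630639e+00] -0.09130153395245409 0.0401023649660917 [-0.21376273  0.516309    0.4316553 ]
purple zmax [0.0692092  0.07729511 0.08101855 0.08273057]
top edge X,z -0.06675842237492324 0.07789171967760652
```

Go down to about 83 mm, then press in small steps.

Call:
{"op": "move_arm", "data": {
  "deltas": [0,0,0,0,0,1.5,1,0,0,0,0,0,2.0,1,0,0,0,0,0,2.3,1,0,0,0,0,0,2.4,1,0,0,0,0,0,2.5,1]
}}

```text
time: 16.0
tool_pos: [0.5498, -0.0119, 0.0793]
ee_rot: [-3.14, 0.0, 1.416]
wrist_force: [-4.0, 0.5, 10.2]
width: 0.0003
finger_force: 4.9
```

Call:
{"op": "move_arm", "data": {
  "deltas": [0,0,0,0,0,0.1,1,0,0,0,0,0,0.2,1]
}}

```text
time: 16.2
tool_pos: [0.5498, -0.0121, 0.0775]
ee_rot: [-3.14, 0.001, 1.416]
wrist_force: [-3.7, -0.4, 6.4]
width: 0.0004
finger_force: 3.6
```

Call:
{"op": "move_arm", "data": {
  "deltas": [0,0,0,0,0,0.1,1,0,0,0,0,0,0.2,1]
}}

```text
time: 16.4
tool_pos: [0.55, -0.0118, 0.0735]
ee_rot: [-3.14, -0.0, 1.416]
wrist_force: [-0.8, -0.2, -0.2]
width: 0.0006
finger_force: 0.0
```

Call:
{"op": "move_arm", "data": {
  "deltas": [0,0,0,0,0,0.15,1,0,0,0,0,0,0.3,1,0,0,0,0,0,0.3,1]
}}

```text
time: 16.7
tool_pos: [0.5499, -0.0118, 0.0711]
ee_rot: [-3.139, -0.0, 1.416]
wrist_force: [-1.4, 1.2, 4.3]
width: 0.0005
finger_force: 2.5
```

Call:
{"op": "move_arm", "data": {
  "deltas": [0,0,0,0,0,0.05,1,0,0,0,0,0,0.1,1,0,0,0,0,0,0.1,1]
}}

```text
time: 17.0
tool_pos: [0.5499, -0.0118, 0.0711]
ee_rot: [-3.14, 0.0, 1.416]
wrist_force: [-3.1, -0.6, 7.8]
width: 0.0005
finger_force: 4.2
```

~4 N per mm; add 3 mm for about 18–20 N.

Call:
{"op": "move_arm", "data": {
  "deltas": [0,0,0,0,0,0.1,1,0,0,0,0,0,0.2,1,0,0,0,0,0,0.3,1,0,0,0,0,0,0.3,1,0,0,0,0,0,0.3,1]
}}

```text
time: 17.5
tool_pos: [0.5501, -0.0118, 0.0709]
ee_rot: [-3.141, 0.0, 1.416]
wrist_force: [-7.8, 0.3, 17.6]
width: 0.0002
finger_force: 9.4
```

```bash
python3 lid.py; python3 - <<'E'
from arc import *
a=pickle.load(open('scene0.pkl','rb')); b=snap('scene'); d=cv2.absdiff(a['image'],b['image']).max(2)
for n,(x,y,w,h) in dict(cupA=(100,283,45,42),cupB=(157,262,42,42),comb=(258,262,75,56),stand=(362,125,108,80)).items(): print(n,(d[y:y+h,x:x+w]>40).mean())
E
```

```text
[ 0.55007439 -0.01179606  0.07090245] [-3.14116510e+00  1.31458001e-04  1.41606473e+00] -0.09155965382698239 0.04176321384033899 [-7.76091128  0.28531267 17.57588157]
purple zmax [0.06676995 0.06951044 0.07154805 0.07322108]
top edge X,z 0.007805441444982782 0.07063286485982267
cupA 0.23597883597883598
cupB 0.2811791383219955
comb 0.3933333333333333
stand 0.0006944444444444445
```

```bash
python3 -c "
from bench import robot
print(robot.close_job())"
```

```text
the job is handed in; nothing more can be done
None
```

The cassette is seated in its pocket, the lever is shut, and the lid clicked and was held pressed at about 18 N when I handed the job in at about 17.6 s. The verdict wasn't returned. The stand looks unmoved, and nothing touched the cups or comb, though the final image check on those was inconclusive (I put it down to the arm and its shadow).

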